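# Start the welding booth from its control console

## Task

Start up the welding booth on its control console: with a fingertip, press down the long bar key (fume extraction), then the square key (shielding gas), then the round key (welding power), in that order, pressing each one lightly until it is fully or nearly fully down, where it stays. Leave the taller mushroom-headed stop key alone, and do not knock, move or pick up the nozzle standing on the panel, or the pipe, grinder and hammer around the console.

Things in the scene. Friction and masses are not known exactly. Their poses are not given: they have to be found in the camera images.
- console: control console fixed to the bench: a grey box, 230 mm (x) by 250 mm (y), with a flat level aluminium panel on top at 70 mm above the bench. Origin: centre of its underside on the bench; x points away from its front edge, y to its left, z up. Four black keys stand on the panel at the corners of a rectangle 120 mm (x) by 130 mm (y) about its centre; which key is at which corner changes.
- bar_cap: the long bar key, 20 mm (x) by 60 mm (y); black plastic. Origin: centre of its top face, 22 mm above the panel when up; z up, x and y along the console's x and y. It moves straight down. The cap sits on its key through a cushion spring (2 N per mm, 10 mm of give): it sinks about 2 mm under the finger before the key moves, yields on past the key's bottom stop, and rises by that give when let go.
- square_cap: the square key, 36 by 36 mm; black plastic. Origin: centre of its top face, 22 mm above the panel when up; z up, x and y along the console's x and y. It moves straight down. The cap sits on its key through a cushion spring (2 N per mm, 10 mm of give): it sinks about 2 mm under the finger before the key moves, yields on past the key's bottom stop, and rises by that give when let go.
- round_cap: the round flat key, 38 mm diameter; black plastic. Origin: centre of its top face, 22 mm above the panel when up; z up, x and y along the console's x and y. It moves straight down. The cap sits on its key through a cushion spring (2 N per mm, 10 mm of give): it sinks about 2 mm under the finger before the key moves, yields on past the key's bottom stop, and rises by that give when let go.
- mushroom_cap: the stop key, to be left alone: a mushroom head of 46 mm diameter on a 20 mm stem, black plastic. Origin: centre of its top, 40 mm above the panel; z up. It stands taller than the other keys.
- bar_key (a joint): how far the bar key is pushed down, m: starts 0 to 0.0015 (up), 0.012 is the bottom stop. It counts as down beyond 0.006. It moves under a steady push of about 4 N and stays where it is left.
- square_key (a joint): how far the square key is pushed down, m: starts 0 to 0.0015 (up), 0.012 is the bottom stop. It counts as down beyond 0.006. It moves under a steady push of about 4 N and stays where it is left.
- round_key (a joint): how far the round key is pushed down, m: starts 0 to 0.0015 (up), 0.012 is the bottom stop. It counts as down beyond 0.006. It moves under a steady push of about 4 N and stays where it is left.
- mushroom_key (a joint): how far the mushroom key is pushed down, m: starts at 0 (up), 0.012 is the bottom stop. It must stay up.
- nozzle: copper gas nozzle, loose, 24 mm diameter, 50 mm tall, standing upright near the middle of the panel. Origin: centre of its foot; z up its axis.
- pipe: short length of steel pipe with a weld bead round it, loose, 89 mm diameter, 110 mm tall, standing on the bench to the left (+y) of the console. Origin: centre of its foot; z up its axis.
- grinder: angle grinder, loose, lying on the bench to the right (-y) of the console, about 250 mm long, 110 mm wide, 60 mm tall. Origin: under the middle of its length; x towards its disc.
- hammer: hammer with a wooden handle, loose, 260 mm long, 26 mm thick, its steel head 78 mm across, lying on the bench beyond the console, its length roughly along the console's y. Origin: on the bench under its middle; x from the handle to the head.
Mind the look-alikes: they are no part of the job. Several things have the shape of the nozzle; the one meant has the colours described above. Of the things shaped like the pipe, the steel one is meant.

How it is judged:
By the outcome, as a careful person would: the job done as asked, in the order asked, and still so for the second after the job is handed in, with the robot touching nothing.
It also fails if it takes over 48 s, if anything falls off the work surface, if the arm or the gripper's body presses on something with over 40 N, if the wrist force passes 120 N, or if a joint passes its speed limit or range.

## Robot

A 6-joint arm with a two-finger parallel gripper is mounted at the origin on the work surface. World frame = base frame: x ahead of the robot, y to its left, z up, the work surface at z = 0. Lengths are in mm, angles in rad, forces in N, time in s.
With the tool pointing down it reaches from about 275 to 1000 mm from the base axis. Payload 8.4 kg.
Tool frame: the origin (TCP) lies between the finger pads; the fingertips stand 11 mm ahead of it and the grasp point (between the pads) lies 8 mm behind it (tcp_to_tips is the distance from the TCP to the fingertips, in mm); z points along the fingers, y is the line along which they close (so a half turn about z gives the same grasp; the last joint's range is limited). The gripper opens to 85 mm and grips with 20 to 120 N. Pads are 22 mm wide; open, the fingers measure 114 mm over their backs; the gripper's body (76 mm by 85 mm) begins 54 mm behind the grasp point. The pads swing forward as they close: fully open they stand 13 mm farther back than shut.
Start: joints at [-1.285, 0.353, 1.633, -0, 1.155, -0.002], TCP at [177.401, -599.297, 213.781] pointing down, gripper open.
Joint ranges: [-2.63, 2.63], [-0.92, 2.1], [0.06, 2.66], [-1.3, 4.44], [0, 2.69], [-3.02, 3.02]. Speed limits (rad/s): [2.22, 2.22, 2.79, 3.14, 3.14, 3.14].

## Interface

Orientations are given as a unit quaternion [x, y, z, w].
In Python, from rig import * gives the robot as it stands. The module is installed in compiled form; this text tells all that it offers.
- The arm moves only by the tool move_arm, never from a script. Its argument "increments" is a list of rows, each an object with "slide": the shift along the world's x, y, z scaled (see below), a list of three; "rotation": the turn, a rotation vector about the world's x, y, z scaled (see below), a list of three; "grip": the opening, from 0 (shut) to 1 (fully open). In form: [{"slide": [x, y, z], "rotation": [ax, ay, az], "grip": grip}, ...]. A call has 1 to 12 rows; each row shifts and turns the commanded pose from where the row before left it; what a row does not reach is not made up. The controller multiplies each number of a shift by 50 mm and each number of a turn by 0.08 rad. A row lasts 1/10 s, in which the tool goes at most 50 mm and 8.59 degrees, less where a joint would pass 70% of its speed; a pose out of reach is approached as far as the arm can. A call with a number of a shift or a turn outside -1 to 1 is refused whole. A call with a gripper value outside its range is refused whole. The fingers move at their own pace and stop on an object; "newtons" is the grip in N (left out, the last holds). Time passes only in rows, so rows that do not move let the fingers close. It gives the time, the measured TCP pose, the force, the opening and the grip force at its end, in the units of the state.
- sense(): the state, without advancing time (a new reading comes with each control period).
- read_camera(name): name is "scene" or "top"; returns a dict with "frame" (400x640x3 uint8, blue, green, red), "K" (3x3 intrinsics, pixels), "k1" (the pictures are not rectified: a ray, as slopes to the right and down, at radius r is drawn at 1 + k1 r^2 times it, then the intrinsics apply), "R" (3x3) and "t" (3): a world point X has camera coordinates R X + t. Camera axes: x right, y down, z forward; pixel columns grow to the right and rows downward; lengths in mm; the calibration is good to about 2 mm. A picture is of the moment at which its call begins. There is no depth.
- job_done(): hands the job in; it is judged then, once.
The state is a dict: "clock": time; "joint_positions": joint angles; "joint_vel": joint speeds; "joint_torque": joint torques, N m; "tcp_pos": TCP position; "tcp_rot": TCP orientation; "contact_force": force on the tool from outside, world axes, zero at the start; "moment": the same for the moment, N m; "gripper_width": opening from 0.0 (shut) to 1.0 (fully open); "grasp_force": force on a finger pad.
Only numpy, scipy, OpenCV 4.12 (cv2) and the standard library are available. Lean on these libraries where they do the work, as an engineer would, in place of code of your own. Each camera call takes 0.05 s, during which the arm holds its last target. There are 200 camera calls.

## Working session

There is one attempt and no reset: what is moved stays moved. The work goes in short steps, Python scripts to look and compute and a tool call to move; the robot and the scene stay as the last step left them, time stands still between calls to the robot, and variables do not carry over. Pictures are saved under pics/ and viewed, at most 10 in all, crops included, and the job is handed in when it is done.

Besides the shell and the picture viewer there is one more tool, called by a JSON object that holds its "method" and its "body", one argument or row to a line. move_arm: Moves the arm, as the interface text tells. Shifts and turns lie within -1 to 1; 1 stands for 50 mm of shift or 0.08 rad of turn. Its arguments: {"type":"object","properties":{"increments":{"type":"array"},"newtons":{"type":"number"}},"required":["increments"]}

```bash
mkdir -p pics; python3 - <<'E'
from rig import *
import cv2, numpy as np
for n in ("top","scene"):
    c=read_camera(n); cv2.imwrite(f"pics/{n}0.png",c["frame"]); print(n,c["K"].tolist(),c["k1"],(-c["R"].T@c["t"]).tolist(),c["R"].tolist())
    np.savez(f"{n}.npz",**c)
s=sense();print(s["clock"],s["tcp_rot"],s["contact_force"])
E
```

```text
top [[514.0390317572995, 0.0, 320.2388097746495], [0.0, 514.0390317572995, 199.47852849389193], [0.0, 0.0, 1.0]] -0.117492706942074 [408.6116470239591, 47.26017298095494, 1149.224442250424] [[0.02228669437764645, -0.9994657890674974, 0.02390480573864337], [-0.9890084100867833, -0.02553680267094807, -0.1456373457838269], [0.14616999702856356, -0.020396278901553336, -0.9890492018982878]]
scene [[419.4546626482922, 0.0, 324.3952331490331], [0.0, 419.4546626482922, 204.03778535908197], [0.0, 0.0, 1.0]] -0.0353215161296442 [1107.9239194887036, 504.97774063125945, 594.3773558747577] [[-0.6918769651888621, 0.7216184776848327, 0.02393820596607984], [0.39709763690721095, 0.40800270419242746, -0.822099300653136], [-0.6030088986107573, -0.5592857641988495, -0.5688406650027318]]
0.1 [ 9.89667823e-01  1.43377753e-01 -8.82668144e-05 -6.42392463e-04] [-0.44340615  0.48567762  0.23910552]
```

View pics/top0.png

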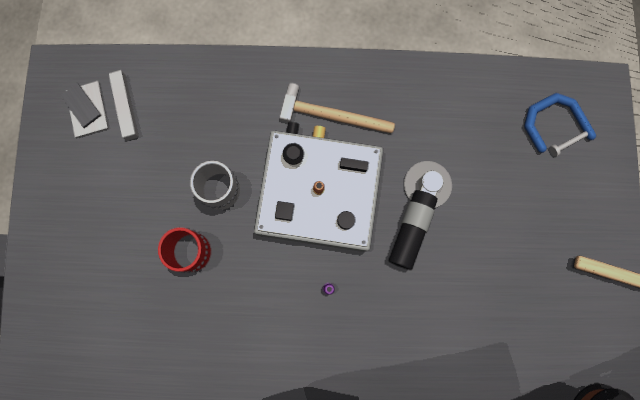

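View pics/scene0.png

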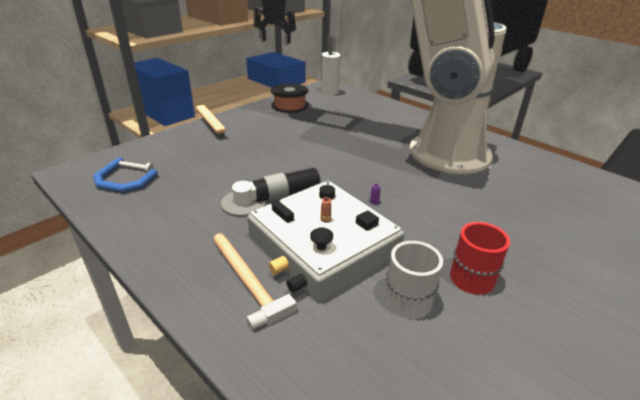

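The top view shows the bar at about (354,165), square (285,211), round (346,220), mushroom (292,154) and nozzle (319,187). The scene view agrees with this layout.

```bash
cat > h.py <<'E'
import cv2, numpy as np
def ray(c,uv,z):
    K=c["K"]; k=float(c["k1"])
    p=cv2.undistortPoints(np.array([[uv]],float),K,np.array([k,0,0,0,0.]))[0,0]
    d=c["R"].T@np.array([p[0],p[1],1]); o=-c["R"].T@c["t"]
    return o+d*(z-o[2])/d[2]
def proj(c,X):
    return cv2.projectPoints(np.array([X],float),cv2.Rodrigues(c["R"])[0],c["t"],c["K"],np.array([float(c["k1"]),0,0,0,0.]))[0].ravel()
E
python3 - <<'E'
from h import *
c=dict(np.load("top.npz")); s=dict(np.load("scene.npz")); f=c["frame"]
g=f.max(2)
m=((g>150)).astype(np.uint8); m[:125]=0;m[260:]=0;m[:,:245]=0;m[:,395:]=0
n,l,st,_=cv2.connectedComponentsWithStats(m); i=1+st[1:,4].argmax()
cn=max(cv2.findContours((l==i).astype(np.uint8),0,1)[0],key=cv2.contourArea); hull=cv2.convexHull(cn)
q=cv2.approxPolyDP(hull,12,True)[:,0]; Q=np.array([ray(c,p,70)[:2] for p in q]); print("panel px",q.tolist(),"\n",Q.round(1),"centre",Q.mean(0).round(1))
print("sides",[np.linalg.norm(Q[k]-Q[k-1]).round(1) for k in range(len(Q))])
H=np.array([ray(c,p,70)[:2] for p in hull[:,0]],np.float32); print("minrect",cv2.minAreaRect(H))
ins=np.zeros(g.shape,np.uint8); cv2.fillConvexPoly(ins,hull,1); ins=cv2.erode(ins,np.ones((5,5)))
d=((g<75)&(ins>0)).astype(np.uint8)
n,l,st,ce=cv2.connectedComponentsWithStats(d)
for k in range(1,n):
    if st[k,4]>60:
        r=cv2.minAreaRect(np.array([ray(c,p,92)[:2] for p in np.argwhere(l==k)[:,::-1]],np.float32))
        print(ce[k].round(1),st[k],"z92:",np.round(r[0],1),np.round(r[1],1),round(r[2],1))
        print("   in scene:",proj(s,[*r[0],92]).round(1))
v=cv2.resize(f[120:260,245:395],None,fx=4,fy=4,interpolation=2); cv2.imwrite("pics/crop.png",v)
v=cv2.resize(s["frame"][175:275,240:410],None,fx=4,fy=4,interpolation=2); cv2.imwrite("pics/crops.png",v)
E
```

```text
panel px [[272, 132], [322, 126], [381, 148], [367, 248], [256, 231]] 
 [[ 713.1  132.8]
 [ 729.6   24.8]
 [ 684.2 -104.1]
 [ 467.6  -75.6]
 [ 497.7  158.5]] centre [618.4  27.3]
sides [np.float64(217.0), np.float64(109.3), np.float64(136.7), np.float64(218.6), np.float64(236.1)]
minrect ((604.6102905273438, 25.89075469970703), (240.78567504882812, 248.25758361816406), 82.6373062133789)
[292.7 153.7] [283 143  20  22 344] z92: [661.3  86.1] [45.4 40.1] 1.6
   in scene: [321.6 238.4]
[353.1 164.5] [340 158  28  14 262] z92: [640.9 -42.5] [57.  22.5] 82.7
   in scene: [284.1 206. ]
[283.7 210.4] [275 201  19  20 267] z92: [539.4 100.1] [34.3 36.4] 82.7
   in scene: [368.1 214.8]
[343.  218.8] [337 211  16  19  82] z92: [522.7 -24.9] [37.  29.5] 9.5
   in scene: [329.1 188.1]
```

View pics/crop.png

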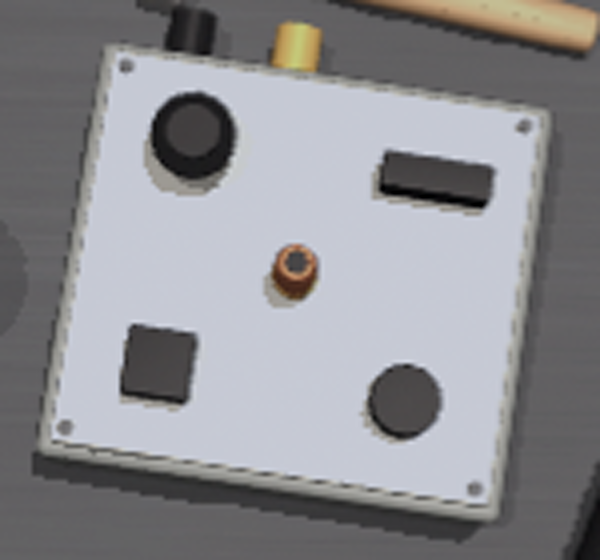

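View pics/crops.png

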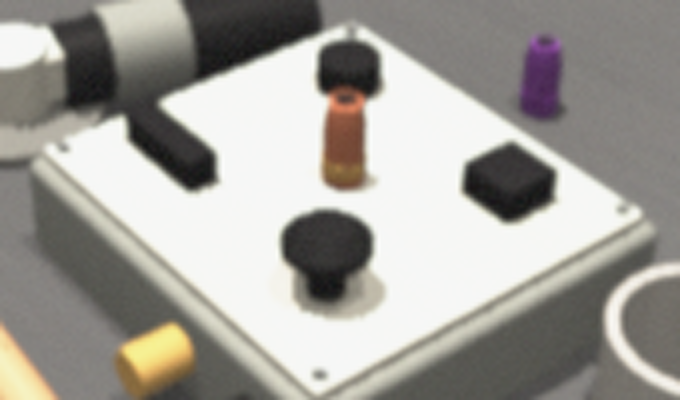

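The crops confirm the layout. Cap-top centres in full pixels are bar (354.2,163.2), square (285,210.5), round (346,220), mushroom (293,152.5), with the nozzle top at (319,185.5).

```bash
python3 - <<'E'
from h import *
c=dict(np.load("top.npz")); s=dict(np.load("scene.npz"))
P={k:ray(c,uv,z) for k,uv,z in [("bar",(354.2,163.4),92),("sq",(285,210.5),92),("rd",(346,220),92),("mu",(293,153),110),("noz",(319,185.5),120)]}
for k,p in P.items(): print(k,p.round(1),"scene crop px",((proj(s,p)-[240,175])*4).round(0))
D=lambda a,b:np.linalg.norm((P[a]-P[b])[:2]).round(1)
print("bar-rd",D("bar","rd"),"sq-rd",D("sq","rd"),"bar-mu",D("bar","mu"),"mu-sq",D("mu","sq"))
f=P["bar"]-P["rd"];g=P["sq"]-P["rd"];print("yaw",np.degrees(np.arctan2(f[1],f[0])),np.degrees(np.arctan2(-g[0],g[1])))
E
```

```text
bar [643.5 -44.4  92. ] scene crop px [170. 125.]
sq [539.9  97.9  92. ] scene crop px [508. 158.]
rd [523.3 -28.8  92. ] scene crop px [351.  50.]
mu [658.   84.4 110. ] scene crop px [329. 219.]
noz [589.4  29.2 120. ] scene crop px [346.  96.]
bar-rd 121.2 sq-rd 127.8 bar-mu 129.6 mu-sq 118.9
yaw -7.36285801482459 -7.469435862009968
```

Spacing (121/128/130/119 mm against 120/130) and yaw (-7.4° both ways) agree with the given layout. Next I shut the fingers and travel high toward the bar.

{"method": "move_arm", "body": {
  "increments": [
    {"slide":[0.6,0.7,0],"rotation":[0,0,0],"grip":0},
    {"slide":[0.6,0.7,0],"rotation":[0,0,0],"grip":0},
    {"slide":[0.6,0.7,0],"rotation":[0,0,0],"grip":0},
    {"slide":[0.6,0.7,0],"rotation":[0,0,0],"grip":0},
    {"slide":[0.6,0.7,0],"rotation":[0,0,0],"grip":0},
    {"slide":[0.6,0.7,0],"rotation":[0,0,0],"grip":0},
    {"slide":[0.6,0.7,0],"rotation":[0,0,0],"grip":0},
    {"slide":[0.6,0.7,0],"rotation":[0,0,0],"grip":0},
    {"slide":[0.6,0.7,0],"rotation":[0,0,0],"grip":0},
    {"slide":[0.6,0.7,0],"rotation":[0,0,0],"grip":0},
    {"slide":[0.6,0.7,0],"rotation":[0,0,0],"grip":0},
    {"slide":[0.6,0.7,0],"rotation":[0,0,0],"grip":0}
  ],
  "newtons": 20
}}

```text
clock: 1.3
tcp_pos: [538.2, -177.6, 213.6]
tcp_rot: [0.99, 0.143, -0.0, -0.0]
contact_force: [1.3, -1.6, 0.7]
gripper_width: -0.001
grasp_force: 0.0
```

{"method": "move_arm", "body": {
  "increments": [
    {"slide":[0.5,0.6,0],"rotation":[0,0,0],"grip":0},
    {"slide":[0.5,0.6,0],"rotation":[0,0,0],"grip":0},
    {"slide":[0.5,0.6,0],"rotation":[0,0,0],"grip":0},
    {"slide":[0.4,0.5,0],"rotation":[0,0,0],"grip":0},
    {"slide":[0.2,0.3,0],"rotation":[0,0,0],"grip":0},
    {"slide":[0,0,-0.6],"rotation":[0,0,0],"grip":0},
    {"slide":[0,0,-0.6],"rotation":[0,0,0],"grip":0},
    {"slide":[0,0,-0.4],"rotation":[0,0,0],"grip":0},
    {"slide":[0,0,0],"rotation":[0,0,0],"grip":0},
    {"slide":[0,0,0],"rotation":[0,0,0],"grip":0}
  ]
}}

```text
clock: 2.3
tcp_pos: [642.1, -49.7, 133.9]
tcp_rot: [0.99, 0.143, -0.0, -0.0]
contact_force: [0.1, 0.2, -0.2]
gripper_width: 0.001
grasp_force: 0.0
```

```bash
python3 - <<'E'
from rig import *
from h import *
import cv2
s=sense();print(s["clock"],s["tcp_pos"],s["contact_force"])
c=read_camera("scene");cv2.imwrite("pics/s1.png",cv2.resize(c["frame"][120:270,220:420],None,fx=4,fy=4))
E
```

```text
2.3 [642.14051554 -49.71344365 133.94567405] [ 0.08246272  0.2499147  -0.16713103]
```

View pics/s1.png

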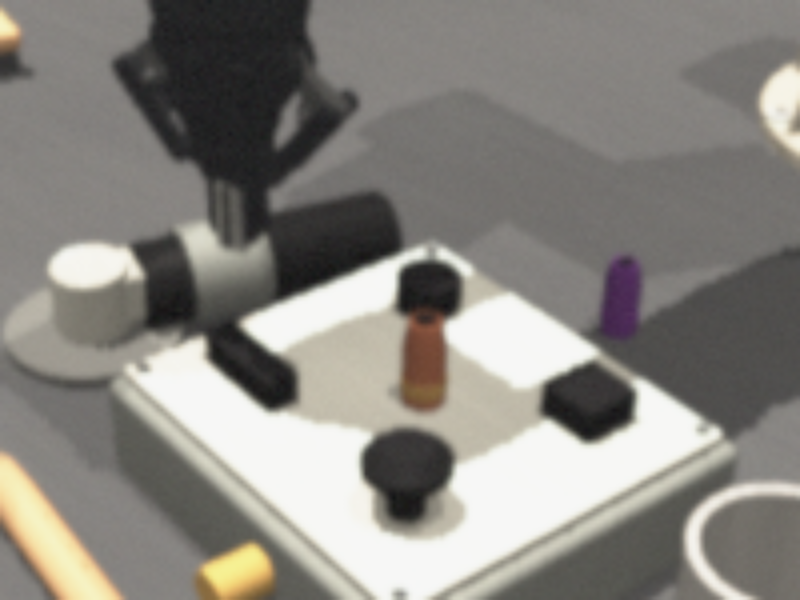

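The closed fingertips hang at crop (235,243), over the bar key at (252,365), clear of the nozzle at (425,360) and the mushroom at (407,470). I'll go down carefully.

{"method": "move_arm", "body": {
  "increments": [
    {"slide":[0,0.1,-0.2],"rotation":[0,0,0],"grip":0},
    {"slide":[0,0,-0.2],"rotation":[0,0,0],"grip":0},
    {"slide":[0,0,-0.1],"rotation":[0,0,0],"grip":0},
    {"slide":[0,0,0],"rotation":[0,0,0],"grip":0},
    {"slide":[0,0,0],"rotation":[0,0,0],"grip":0}
  ]
}}

```text
clock: 2.85
tcp_pos: [642.4, -44.3, 108.7]
tcp_rot: [0.99, 0.143, -0.0, -0.0]
contact_force: [0.2, 0.4, 0.5]
gripper_width: -0.006
grasp_force: 0.0
```

{"method": "move_arm", "body": {
  "increments": [
    {"slide":[0,0,-0.06],"rotation":[0,0,0],"grip":0},
    {"slide":[0,0,-0.06],"rotation":[0,0,0],"grip":0},
    {"slide":[0,0,-0.06],"rotation":[0,0,0],"grip":0},
    {"slide":[0,0,0],"rotation":[0,0,0],"grip":0},
    {"slide":[0,0,0],"rotation":[0,0,0],"grip":0}
  ]
}}

```text
clock: 3.35
tcp_pos: [642.3, -44.3, 99.7]
tcp_rot: [0.99, 0.143, -0.0, -0.0]
contact_force: [0.7, -1.2, -0.3]
gripper_width: -0.002
grasp_force: 0.0
```

{"method": "move_arm", "body": {
  "increments": [
    {"slide":[0,0,-0.04],"rotation":[0,0,0],"grip":0},
    {"slide":[0,0,0],"rotation":[0,0,0],"grip":0}
  ]
}}

```text
clock: 3.55
tcp_pos: [642.3, -44.3, 97.6]
tcp_rot: [0.99, 0.143, -0.0, -0.0]
contact_force: [-0.1, 0.4, 0.4]
gripper_width: 0.005
grasp_force: 0.0
```

{"method": "move_arm", "body": {
  "increments": [
    {"slide":[0,0,-0.04],"rotation":[0,0,0],"grip":0},
    {"slide":[0,0,0],"rotation":[0,0,0],"grip":0}
  ]
}}

```text
clock: 3.75
tcp_pos: [642.3, -44.3, 95.5]
tcp_rot: [0.99, 0.143, -0.0, -0.0]
contact_force: [-0.1, 0.0, 0.3]
gripper_width: -0.002
grasp_force: 0.0
```

{"method": "move_arm", "body": {
  "increments": [
    {"slide":[0,0,-0.04],"rotation":[0,0,0],"grip":0},
    {"slide":[0,0,0],"rotation":[0,0,0],"grip":0}
  ]
}}

```text
clock: 3.95
tcp_pos: [642.2, -44.3, 93.5]
tcp_rot: [0.99, 0.143, -0.0, -0.0]
contact_force: [0.2, 0.3, -0.3]
gripper_width: -0.0
grasp_force: 0.0
```

{"method": "move_arm", "body": {
  "increments": [
    {"slide":[0,0,-0.04],"rotation":[0,0,0],"grip":0},
    {"slide":[0,0,0],"rotation":[0,0,0],"grip":0}
  ]
}}

```text
clock: 4.15
tcp_pos: [642.2, -44.3, 91.5]
tcp_rot: [0.99, 0.143, -0.0, -0.0]
contact_force: [-0.5, -0.3, 0.3]
gripper_width: -0.003
grasp_force: 0.0
```

No contact with the tips nominally at 80 mm, so I'll look before going lower.

```bash
python3 - <<'E'
from rig import *
from h import *
s=sense();print(s["tcp_pos"],s["contact_force"],{k:v for k,v in s.items() if 'tip' in k})
c=read_camera("scene");p=s["tcp_pos"]
for dz in (0,11): print(((proj(c,p-[0,0,dz])-[240,120])*5).round())
cv2.imwrite("pics/s2.png",cv2.resize(c["frame"][120:235,240:390],None,fx=5,fy=5,interpolation=2))
import rig;print([n for n in dir(rig) if n[0]!='_'], getattr(rig,'tcp_to_tips',None))
E
```

```text
[642.22625627 -44.28337879  91.4754619 ] [-0.46256058 -0.33705172  0.31940344] {}
[215. 431.]
[216. 452.]
['IKError', 'job_done', 'read_camera', 'sense', 'tcp_to_tips'] 11.0
```

View pics/s2.png

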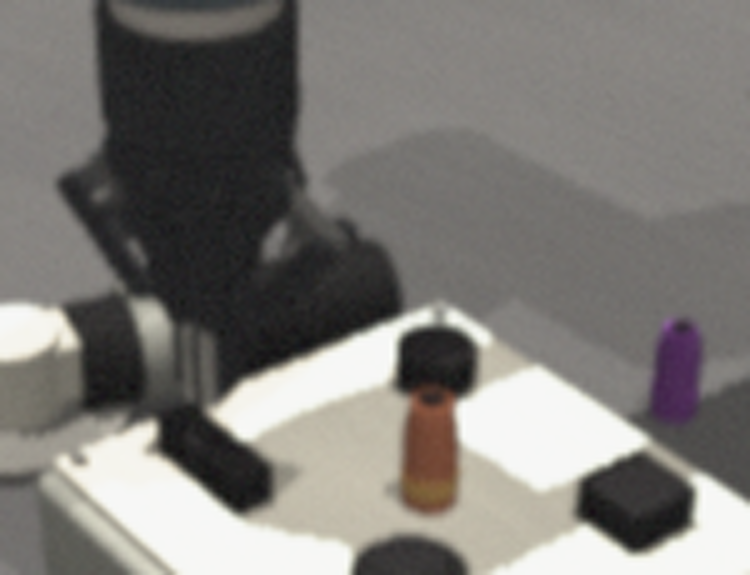

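The fingertips appear at about crop (207,398), above and behind the bar at (215,450), while the reported TCP should project to (215,431). I'll check both views together with the predicted points marked.

```bash
python3 - <<'E'
from rig import *
from h import *
s=sense();p=s["tcp_pos"];out=[]
for n,(u,v),w,h in (("top",(250,100),160,160),("scene",(220,80),130,130)):
    c=read_camera(n);k=400//w if 0 else 400/w
    im=cv2.resize(c["frame"][v:v+h,u:u+w],(400,400),interpolation=2)
    im=cv2.convertScaleAbs(im,alpha=1.6,beta=25)
    for z,col in ((-11,(0,0,255)),(0,(0,255,0)),(62,(255,0,255)),(110,(255,255,0))):
        q=(proj(c,p+[0,0,z])-[u,v])*k; print(n,z,q.round()); cv2.circle(im,tuple(int(a) for a in q),3,col,1)
    out.append(im)
cv2.imwrite("pics/both.png",np.hstack(out)); print(sense()["clock"])
E
```

```text
top -11 [259. 163.]
top 0 [260. 160.]
top 62 [267. 143.]
top 110 [273. 129.]
scene -11 [194. 401.]
scene 0 [194. 388.]
scene 62 [191. 310.]
scene 110 [188. 245.]
4.3
```

View pics/both.png

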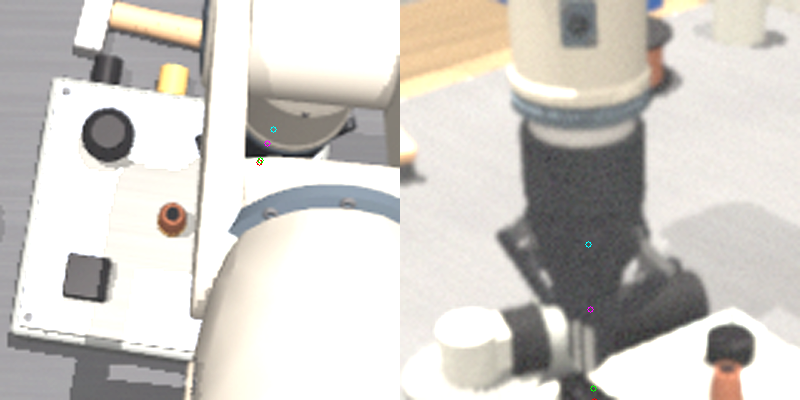

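```bash
python3 - <<'E'
from h import *
c=dict(np.load("scene.npz"))
for px,p in (((220+235/4,120+243/4),(642.1,-49.7,133.9)),((240+207/5,120+398/5),(642.2,-44.3,91.5))):
    z=np.arange(-30,60,1.); P=np.array([proj(c,np.array(p)+[0,0,a]) for a in z]); d=np.linalg.norm(P-px,axis=1);i=d.argmin()
    print(np.round(px,1),"tip offset above TCP",z[i],"px miss",(P[i]-px).round(2))
E
```

```text
[278.8 180.8] tip offset above TCP 17.0 px miss [1.61 0.07]
[281.4 199.6] tip offset above TCP 17.0 px miss [ 1.39 -0.22]
```

Two views give the same result: laterally the tips are within about 3 mm, but they are about 28 mm higher than "TCP - 11 mm", so still about 17 mm above the bar. I'll go on down in small, force-watched steps.

{"method": "move_arm", "body": {
  "increments": [
    {"slide":[0,0.04,-0.06],"rotation":[0,0,0],"grip":0},
    {"slide":[0,0,-0.06],"rotation":[0,0,0],"grip":0},
    {"slide":[0,0,-0.06],"rotation":[0,0,0],"grip":0},
    {"slide":[0,0,0],"rotation":[0,0,0],"grip":0}
  ]
}}

```text
clock: 4.7
tcp_pos: [642.0, -42.3, 82.1]
tcp_rot: [0.99, 0.143, -0.0, -0.0]
contact_force: [0.3, 0.3, 0.7]
gripper_width: 0.001
grasp_force: 0.0
```

{"method": "move_arm", "body": {
  "increments": [
    {"slide":[0,0,-0.04],"rotation":[0,0,0],"grip":0},
    {"slide":[0,0,-0.02],"rotation":[0,0,0],"grip":0},
    {"slide":[0,0,0],"rotation":[0,0,0],"grip":0}
  ]
}}

```text
clock: 5.0
tcp_pos: [642.3, -42.3, 79.6]
tcp_rot: [0.99, 0.143, -0.0, -0.0]
contact_force: [-0.2, -0.0, -0.1]
gripper_width: 0.003
grasp_force: 0.0
```

{"method": "move_arm", "body": {
  "increments": [
    {"slide":[0,0,-0.04],"rotation":[0,0,0],"grip":0},
    {"slide":[0,0,0],"rotation":[0,0,0],"grip":0}
  ]
}}

```text
clock: 5.2
tcp_pos: [642.3, -42.3, 77.6]
tcp_rot: [0.99, 0.143, -0.0, -0.0]
contact_force: [0.7, -0.0, -0.2]
gripper_width: -0.003
grasp_force: 0.0
```

{"method": "move_arm", "body": {
  "increments": [
    {"slide":[0,0,-0.04],"rotation":[0,0,0],"grip":0},
    {"slide":[0,0,0],"rotation":[0,0,0],"grip":0}
  ]
}}

```text
clock: 5.4
tcp_pos: [642.2, -42.3, 75.5]
tcp_rot: [0.99, 0.143, -0.0, -0.0]
contact_force: [0.8, -0.7, 0.1]
gripper_width: -0.001
grasp_force: 0.0
```

{"method": "move_arm", "body": {
  "increments": [
    {"slide":[0,0,-0.04],"rotation":[0,0,0],"grip":0},
    {"slide":[0,0,0],"rotation":[0,0,0],"grip":0}
  ]
}}

```text
clock: 5.6
tcp_pos: [642.3, -42.3, 73.6]
tcp_rot: [0.99, 0.143, -0.0, -0.0]
contact_force: [0.3, 0.3, 0.9]
gripper_width: -0.002
grasp_force: 0.1
```

{"method": "move_arm", "body": {
  "increments": [
    {"slide":[0,0,-0.04],"rotation":[0,0,0],"grip":0},
    {"slide":[0,0,0],"rotation":[0,0,0],"grip":0}
  ]
}}

```text
clock: 5.8
tcp_pos: [642.5, -42.3, 71.8]
tcp_rot: [0.99, 0.143, 0.0, 0.0]
contact_force: [-0.9, 0.5, 2.5]
gripper_width: -0.002
grasp_force: 1.4
```

{"method": "move_arm", "body": {
  "increments": [
    {"slide":[0,0,-0.04],"rotation":[0,0,0],"grip":0},
    {"slide":[0,0,0],"rotation":[0,0,0],"grip":0}
  ]
}}

```text
clock: 6.0
tcp_pos: [642.6, -42.3, 69.8]
tcp_rot: [0.99, 0.143, 0.0, 0.0]
contact_force: [0.3, 0.0, 3.4]
gripper_width: -0.002
grasp_force: 1.5
```

```bash
python3 - <<'E'
from rig import *
from h import *
s=sense();print(s["clock"],s["tcp_pos"],s["contact_force"],s["moment"])
c=read_camera("scene");d=read_camera("top")
a=cv2.resize(c["frame"][140:260,240:400],None,fx=5,fy=5,interpolation=2)
cv2.imwrite("pics/s3.png",cv2.convertScaleAbs(a,alpha=1.3,beta=25))
E
```

```text
6.0 [642.55062181 -42.30836843  69.78640857] [0.2940469  0.02775775 3.42062544] [ 0.04144463  0.01948741 -0.00174948]
```

View pics/s3.png

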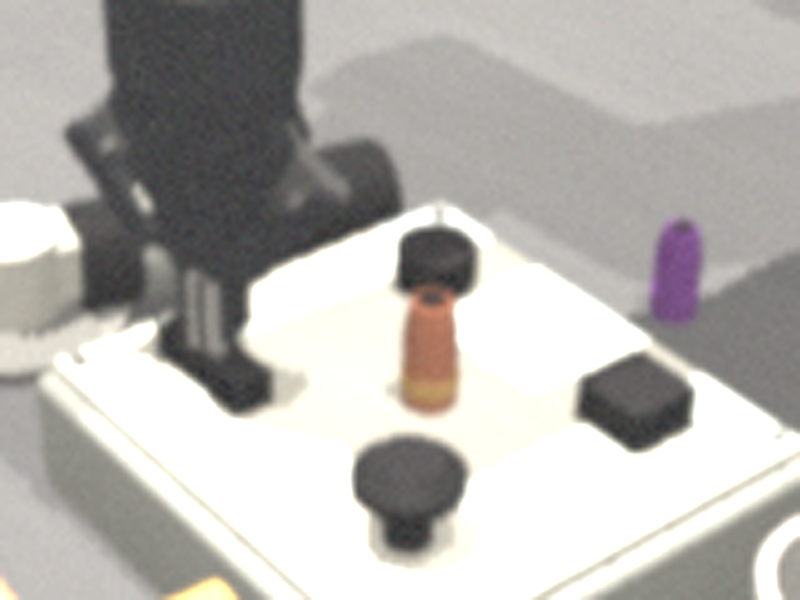

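The fingertips rest on the bar key at about (215,345), well centred, with the force building; everything else is untouched. I'll press on.

{"method": "move_arm", "body": {
  "increments": [
    {"slide":[0,0,-0.04],"rotation":[0,0,0],"grip":0},
    {"slide":[0,0,-0.04],"rotation":[0,0,0],"grip":0},
    {"slide":[0,0,-0.04],"rotation":[0,0,0],"grip":0},
    {"slide":[0,0,0],"rotation":[0,0,0],"grip":0}
  ]
}}

```text
clock: 6.5
tcp_pos: [642.5, -42.3, 63.5]
tcp_rot: [0.99, 0.143, 0.0, 0.0]
contact_force: [0.4, 0.2, 3.0]
gripper_width: -0.001
grasp_force: 1.4
```

{"method": "move_arm", "body": {
  "increments": [
    {"slide":[0,0,-0.04],"rotation":[0,0,0],"grip":0},
    {"slide":[0,0,-0.04],"rotation":[0,0,0],"grip":0},
    {"slide":[0,0,0],"rotation":[0,0,0],"grip":0}
  ]
}}

```text
clock: 6.8
tcp_pos: [642.5, -42.3, 59.7]
tcp_rot: [0.99, 0.143, 0.0, 0.0]
contact_force: [-0.2, -0.4, 5.6]
gripper_width: -0.002
grasp_force: 2.8
```

{"method": "move_arm", "body": {
  "increments": [
    {"slide":[0,0,-0.04],"rotation":[0,0,0],"grip":0},
    {"slide":[0,0,0],"rotation":[0,0,0],"grip":0}
  ]
}}

```text
clock: 7.0
tcp_pos: [642.5, -42.3, 58.1]
tcp_rot: [0.99, 0.143, 0.0, 0.0]
contact_force: [-1.9, 0.4, 8.5]
gripper_width: -0.001
grasp_force: 4.4
```

The force rose to 8.5 N at 2 N/mm, so the bar is at its bottom stop. I'll lift, travel high to the square key at (540,100), and come down to just above it.

{"method": "move_arm", "body": {
  "increments": [
    {"slide":[0,0,0.2],"rotation":[0,0,0],"grip":0},
    {"slide":[0,0,0.8],"rotation":[0,0,0],"grip":0},
    {"slide":[0,0,0.8],"rotation":[0,0,0],"grip":0},
    {"slide":[0,0,0],"rotation":[0,0,0],"grip":0},
    {"slide":[-0.34,0.48,0],"rotation":[0,0,0],"grip":0},
    {"slide":[-0.34,0.48,0],"rotation":[0,0,0],"grip":0},
    {"slide":[-0.34,0.48,0],"rotation":[0,0,0],"grip":0},
    {"slide":[-0.34,0.48,0],"rotation":[0,0,0],"grip":0},
    {"slide":[-0.34,0.48,0],"rotation":[0,0,0],"grip":0},
    {"slide":[-0.34,0.48,0],"rotation":[0,0,0],"grip":0},
    {"slide":[0,0,0],"rotation":[0,0,0],"grip":0},
    {"slide":[0,0,0],"rotation":[0,0,0],"grip":0}
  ]
}}

```text
clock: 8.2
tcp_pos: [540.1, 101.9, 147.6]
tcp_rot: [0.99, 0.144, -0.0, 0.0]
contact_force: [1.2, -0.4, 0.7]
gripper_width: -0.003
grasp_force: 0.0
```

```bash
python3 - <<'E'
from rig import *
from h import *
s=sense();print(s["clock"],s["tcp_pos"],s["contact_force"])
out=[]
for n,(u,v) in (("scene",(230,120)),("top",(240,110))):
    c=read_camera(n); im=cv2.resize(c["frame"][v:v+150,u:u+190],None,fx=2.1,fy=2.1*1.2*1.2/1.44*1,interpolation=2); print(n,((proj(c,s["tcp_pos"]+[0,0,17])-[u,v])*2.1).round(),((proj(c,[539.9,97.9,92])-[u,v])*2.1).round()); out.append(cv2.convertScaleAbs(im,alpha=1.3,beta=25))
cv2.imwrite("pics/s4.png",np.hstack(out))
E
```

```text
8.2 [540.08849434 101.93489909 147.60210387] [ 1.23100143 -0.39569626  0.68074644]
scene [298. 137.] [288. 198.]
top [ 87. 201.] [ 95. 211.]
```

View pics/s4.png

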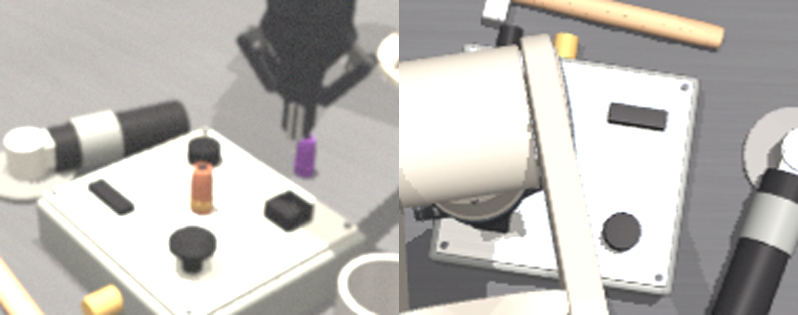

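The bar is visibly low at (111,197) and the nozzle still stands at (202,190). The tip at (297,135) is where predicted, so I'll descend on the square with a small y correction.

{"method": "move_arm", "body": {
  "increments": [
    {"slide":[0,-0.06,-0.5],"rotation":[0,0,0],"grip":0},
    {"slide":[0,0,-0.5],"rotation":[0,0,0],"grip":0},
    {"slide":[0,0,-0.3],"rotation":[0,0,0],"grip":0},
    {"slide":[0,0,-0.1],"rotation":[0,0,0],"grip":0},
    {"slide":[0,0,0],"rotation":[0,0,0],"grip":0}
  ]
}}

```text
clock: 8.8
tcp_pos: [540.4, 98.0, 77.2]
tcp_rot: [0.99, 0.143, -0.001, 0.0]
contact_force: [0.2, -0.8, -0.0]
gripper_width: 0.002
grasp_force: 0.0
```

{"method": "move_arm", "body": {
  "increments": [
    {"slide":[0,0,-0.04],"rotation":[0,0,0],"grip":0},
    {"slide":[0,0,-0.04],"rotation":[0,0,0],"grip":0},
    {"slide":[0,0,0],"rotation":[0,0,0],"grip":0}
  ]
}}

```text
clock: 9.1
tcp_pos: [540.8, 98.7, 74.2]
tcp_rot: [0.99, 0.143, 0.0, -0.0]
contact_force: [0.5, 0.2, -0.1]
gripper_width: -0.001
grasp_force: 0.0
```

{"method": "move_arm", "body": {
  "increments": [
    {"slide":[0,0,-0.04],"rotation":[0,0,0],"grip":0},
    {"slide":[0,0,-0.04],"rotation":[0,0,0],"grip":0},
    {"slide":[0,0,0],"rotation":[0,0,0],"grip":0}
  ]
}}

```text
clock: 9.4
tcp_pos: [540.8, 98.8, 70.0]
tcp_rot: [0.99, 0.143, 0.0, 0.0]
contact_force: [1.0, -0.1, 2.6]
gripper_width: 0.005
grasp_force: 1.5
```

{"method": "move_arm", "body": {
  "increments": [
    {"slide":[0,0,-0.04],"rotation":[0,0,0],"grip":0},
    {"slide":[0,0,0],"rotation":[0,0,0],"grip":0}
  ]
}}

```text
clock: 9.6
tcp_pos: [540.8, 98.8, 67.8]
tcp_rot: [0.99, 0.143, 0.0, -0.0]
contact_force: [1.2, -0.5, 3.1]
gripper_width: -0.001
grasp_force: 1.5
```

{"method": "move_arm", "body": {
  "increments": [
    {"slide":[0,0,-0.04],"rotation":[0,0,0],"grip":0},
    {"slide":[0,0,-0.04],"rotation":[0,0,0],"grip":0},
    {"slide":[0,0,-0.04],"rotation":[0,0,0],"grip":0},
    {"slide":[0,0,0],"rotation":[0,0,0],"grip":0}
  ]
}}

```text
clock: 10.0
tcp_pos: [540.6, 98.8, 61.6]
tcp_rot: [0.99, 0.143, 0.0, -0.0]
contact_force: [1.9, 0.4, 3.0]
gripper_width: -0.003
grasp_force: 1.4
```

{"method": "move_arm", "body": {
  "increments": [
    {"slide":[0,0,-0.04],"rotation":[0,0,0],"grip":0},
    {"slide":[0,0,-0.02],"rotation":[0,0,0],"grip":0},
    {"slide":[0,0,0],"rotation":[0,0,0],"grip":0}
  ]
}}

```text
clock: 10.3
tcp_pos: [540.6, 98.8, 58.9]
tcp_rot: [0.99, 0.143, 0.0, -0.0]
contact_force: [0.7, -0.2, 7.1]
gripper_width: 0.003
grasp_force: 3.5
```

Square is bottomed (7 N and rising). Next is the round key at (524,-27).

{"method": "move_arm", "body": {
  "increments": [
    {"slide":[0,0,0.2],"rotation":[0,0,0],"grip":0},
    {"slide":[0,0,0.8],"rotation":[0,0,0],"grip":0},
    {"slide":[0,0,0.8],"rotation":[0,0,0],"grip":0},
    {"slide":[0,0,0],"rotation":[0,0,0],"grip":0},
    {"slide":[-0.08,-0.5,0],"rotation":[0,0,0],"grip":0},
    {"slide":[-0.08,-0.5,0],"rotation":[0,0,0],"grip":0},
    {"slide":[-0.08,-0.5,0],"rotation":[0,0,0],"grip":0},
    {"slide":[-0.08,-0.5,0],"rotation":[0,0,0],"grip":0},
    {"slide":[-0.02,-0.52,0],"rotation":[0,0,0],"grip":0},
    {"slide":[0,0,0],"rotation":[0,0,0],"grip":0},
    {"slide":[0,0,0],"rotation":[0,0,0],"grip":0}
  ]
}}

```text
clock: 11.4
tcp_pos: [522.6, -27.4, 148.4]
tcp_rot: [0.99, 0.143, -0.001, -0.0]
contact_force: [-0.1, 0.7, 0.3]
gripper_width: -0.001
grasp_force: 0.0
```

{"method": "move_arm", "body": {
  "increments": [
    {"slide":[0,0,-0.5],"rotation":[0,0,0],"grip":0},
    {"slide":[0,0,-0.5],"rotation":[0,0,0],"grip":0},
    {"slide":[0,0,-0.3],"rotation":[0,0,0],"grip":0},
    {"slide":[0,0,-0.1],"rotation":[0,0,0],"grip":0},
    {"slide":[0,0,0],"rotation":[0,0,0],"grip":0}
  ]
}}

```text
clock: 11.9
tcp_pos: [522.8, -26.5, 78.2]
tcp_rot: [0.99, 0.144, -0.001, -0.0]
contact_force: [-0.3, -0.2, -0.2]
gripper_width: -0.002
grasp_force: 0.0
```

{"method": "move_arm", "body": {
  "increments": [
    {"slide":[0,0,-0.04],"rotation":[0,0,0],"grip":0},
    {"slide":[0,0,-0.04],"rotation":[0,0,0],"grip":0},
    {"slide":[0,0,-0.04],"rotation":[0,0,0],"grip":0},
    {"slide":[0,0,-0.04],"rotation":[0,0,0],"grip":0},
    {"slide":[0,0,0],"rotation":[0,0,0],"grip":0}
  ]
}}

```text
clock: 12.4
tcp_pos: [523.9, -27.2, 71.1]
tcp_rot: [0.99, 0.143, 0.001, 0.0]
contact_force: [0.9, 1.8, 2.6]
gripper_width: 0.002
grasp_force: 1.4
```

{"method": "move_arm", "body": {
  "increments": [
    {"slide":[0,0,-0.04],"rotation":[0,0,0],"grip":0},
    {"slide":[0,0,-0.04],"rotation":[0,0,0],"grip":0},
    {"slide":[0,0,-0.04],"rotation":[0,0,0],"grip":0},
    {"slide":[0,0,-0.04],"rotation":[0,0,0],"grip":0},
    {"slide":[0,0,0],"rotation":[0,0,0],"grip":0}
  ]
}}

```text
clock: 12.9
tcp_pos: [523.5, -27.4, 62.5]
tcp_rot: [0.99, 0.143, -0.0, 0.0]
contact_force: [1.7, 0.7, 3.8]
gripper_width: 0.005
grasp_force: 1.4
```

{"method": "move_arm", "body": {
  "increments": [
    {"slide":[0,0,-0.04],"rotation":[0,0,0],"grip":0},
    {"slide":[0,0,-0.04],"rotation":[0,0,0],"grip":0},
    {"slide":[0,0,0],"rotation":[0,0,0],"grip":0}
  ]
}}

```text
clock: 13.2
tcp_pos: [523.5, -27.4, 58.8]
tcp_rot: [0.99, 0.143, 0.0, 0.0]
contact_force: [0.6, 0.4, 7.4]
gripper_width: 0.002
grasp_force: 3.7
```

Round is bottomed too. I'll lift clear and move away for a check.

{"method": "move_arm", "body": {
  "increments": [
    {"slide":[0,0,0.2],"rotation":[0,0,0],"grip":0},
    {"slide":[0,0,0.8],"rotation":[0,0,0],"grip":0},
    {"slide":[0,0,0.8],"rotation":[0,0,0],"grip":0},
    {"slide":[0,0,0.8],"rotation":[0,0,0],"grip":0},
    {"slide":[-0.4,-0.6,0],"rotation":[0,0,0],"grip":0},
    {"slide":[-0.4,-0.6,0],"rotation":[0,0,0],"grip":0},
    {"slide":[-0.4,-0.6,0],"rotation":[0,0,0],"grip":0},
    {"slide":[-0.4,-0.6,0],"rotation":[0,0,0],"grip":0},
    {"slide":[-0.4,-0.6,0],"rotation":[0,0,0],"grip":0},
    {"slide":[-0.4,-0.6,0],"rotation":[0,0,0],"grip":0},
    {"slide":[0,0,0],"rotation":[0,0,0],"grip":0},
    {"slide":[0,0,0],"rotation":[0,0,0],"grip":0}
  ]
}}

```text
clock: 14.4
tcp_pos: [402.4, -207.5, 188.8]
tcp_rot: [0.99, 0.142, -0.0, -0.0]
contact_force: [0.8, -0.4, 0.3]
gripper_width: -0.003
grasp_force: 0.0
```

```bash
python3 - <<'E'
from rig import *
from h import *
s=sense();print(s["clock"],s["tcp_pos"],s["contact_force"])
c=read_camera("scene");cv2.imwrite("pics/end.png",cv2.resize(c["frame"][150:350,200:460],None,fx=3,fy=3,interpolation=2))
E
```

```text
14.4 [ 402.41324714 -207.52160264  188.76038531] [ 0.77114679 -0.40456823  0.3037902 ]
```

View pics/end.png

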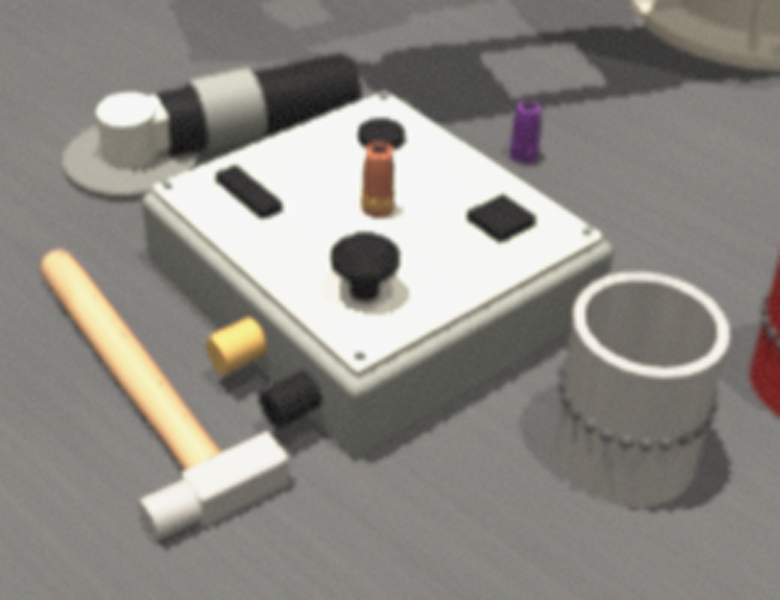

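The bar (248,190), square (502,217) and round (382,133) keys are all low. The mushroom (365,260) is up, and the nozzle, pipe, grinder and hammer are in place.

```bash
python3 -c "
from rig import *
print(job_done())"
```

```text
the job is handed in; nothing more can be done
None
```

The bar, square and round keys were pressed down in that order (7–8.5 N at most) and stayed down; the stop key and the loose objects look untouched in the last picture, and the job was handed in at about 14 s.

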